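# Pack a gear repair kit, heavy tin below, light gear on top

### The arm

A 6-joint arm with a two-finger parallel gripper is mounted at the origin on a cart in front of the work surface, level with it; the furniture and walls round the work are solid. World frame = base frame: x ahead of the robot, y to its left, z up, the work surface at z = 0. Lengths are in m, angles in rad, forces in N, time in s.
With the tool pointing down it reaches from about 0.3 to 0.875 m from the base axis. Payload 6.4 kg.
Tool frame: the origin (TCP) lies at the very end of the fingers, on their centre line; the grasp point (between the pads) lies 19 mm behind it; z points along the fingers, y is the line along which they close (so a half turn about z gives the same grasp; the last joint's range is limited). The gripper opens to 85 mm and grips with 20 to 120 N. Pads are 22 mm wide; open, the fingers measure 114 mm over their backs; the gripper's body (76 mm by 85 mm) begins 54 mm behind the grasp point. The pads swing forward as they close: fully open they stand 13 mm farther back than shut.
Start: joints at [-1.549, 0.181, 1.607, -0, 1.354, -0.206], TCP at [0.13, -0.56, 0.231] pointing down, gripper open.
Joint ranges: [-2.99, 2.99], [-0.89, 2.07], [0.3, 2.58], [-1.14, 4.28], [0, 2.63], [-3.12, 3.12]. Speed limits (rad/s): [2.57, 2.57, 3.01, 3.14, 3.14, 3.14].

### API

Orientations are given as a unit quaternion [w, x, y, z].
In Python, from bench import ctrl, camera, calibration, order, outline_of gives the robot as it stands.
- The arm moves only by the tool move_arm, never from a script. Its argument "series" is a list that holds one entry, the list of rows, each a list of 5 numbers: the opening, from 0 (shut) to 1 (fully open), then the shift along the tool's x, y, z in mm, then the turn about the tool's z in rad. A call has exactly 10 rows; each row is the pose to reach, as a shift and turn from the pose commanded when the call began, along the tool's axes at that moment; what a row does not reach only later rows make up. A row lasts 1/12 s, in which the tool goes at most 41.7 mm and 7.16 degrees, less where a joint would pass 70% of its speed; a pose out of reach is approached as far as the arm can. A call with a gripper value outside its range is refused whole. The fingers move at their own pace and stop on an object; the grip force is fixed at half the most. Time passes only in rows, so rows that repeat a pose let the fingers close, or fill a call up. It gives the time, the measured TCP pose, the force, the opening and the grip force at its end, in the units of the state.
- ctrl.get_obs(): the state, without advancing time (a new reading comes with each control period).
- camera(name): name is "side" or "top" or "wrist"; returns (picture, depth): 420x560x3 uint8, blue, green, red; 420x560 float32, m along the optical axis (not along the pixel's ray), 0 where there is no reading.
- calibration(name): a dict with "intrinsics" (3x3 intrinsics, pixels), "rvec" (rotation vector, rad) and "tvec" (3), from world to camera coordinates, as OpenCV has them. Camera axes: x right, y down, z forward; pixel columns grow to the right and rows downward; lengths in m; the calibration is good to about 2 mm. The wrist camera is an equidistant fisheye: a pixel r from the principal point sees the ray r / f radians off the axis. A picture is of the moment at which its call begins: read the wrist's pose just before it. calibration takes no time and is no camera call; for the wrist camera it gives the pose at the moment of the call.
- order.hand_in(): hands the job in; it is judged then, once.
Trained networks look in the newest picture that a camera, given by its name, has taken for a name from the list of things; names that differ only in an ending like _2 or _b are one class to them, and where a whole thing is asked for, a point or a joint stands for the part that bears it (a point fixed in the world has none). Each returns a list of dicts, best first, with "conf" (0 to 1); they miss things now and then, are a little off and sometimes report something else, mostly with a low value. They report only what shows in the picture. A call takes as long as a camera call. They do not tell look-alikes from the thing itself.
- outline_of(target, camera): "region" (420x560 bool, what is visible of it) and "bbox" ([centre column, centre row, width, height] in pixels, round what is visible of it).
The state is a dict: "time_s": time; "q": joint angles; "dq": joint speeds; "joint_efforts": joint torques, N m; "eef_pos": TCP position; "eef_rot": TCP orientation; "wrist_force": force on the tool from outside, world axes, zero at the start; "torque": the same for the moment, N m; "opening": opening from 0.0 (shut) to 1.0 (fully open); "grasp_force": force on a finger pad.
Only numpy, scipy, OpenCV 4.12 (cv2) and the standard library are available. Lean on these libraries where they do the work, as an engineer would, in place of code of your own. Each camera call takes 0.05 s, during which the arm holds its last target. There are 200 camera calls.

### The job

Pack the repair kit into the open cardboard carton with the heavy part lowest: first set the full steel screw tin flat on the carton's floor, then lay the larger, white plastic gear flat, hub up as it lies now, on the middle of the tin's lid. Set both down gently, without dropping them. Leave the smaller cream gear and the black tape roll where they are.

Things in the scene. Friction and masses are not known exactly. Their poses are not given: they have to be found in the camera images.
- carton: Open shallow brown cardboard carton, fixed to the bench. Outside 148 (its x) x 168 (its y) x 55 mm high, walls and floor 4 mm thick; inside 140 x 160 mm, 51 mm deep. Four flaps hang down outside, reaching 12 mm beyond each wall. Origin: centre of its underside; z up.
- carton_floor (a point): Centre of the carton's inner floor, 4 mm above the bench; axes as the carton's. The work lies between a tall label printer (solid, from about 0.3 m left of the robot's centre line, 0.43 m ahead) and a tool case 0.2 m high (from about 0.17 m right of that line): keep the gripper and arm clear of both.
- screw_tin: Shut, full and heavy (about 0.4 kg) small steel tin with a flat dark green lid that does not open, 60 (its x) x 88 (its y) x 26 mm high; loose, lying flat. Lid: the top 5 mm. Origin: centre of its underside; z up. The middle of the lid's top is 26 mm above the origin.
- white_gear: The larger gear: white plastic, 36 mm across the teeth, toothed rim 8 mm high, with a small hub on top to 12 mm; about 20 g, loose, lying flat with the hub up. Origin: centre of its underside; z up.
- cream_gear: The smaller gear, a bystander: cream plastic, 24 mm across, 13 mm high, loose. Origin: centre of its underside; z up.
- black_tape: A bystander: roll of black tape lying flat, 58 mm across, 19 mm high, loose, to the right of the carton. Origin: centre of its underside; z up.
Mind the look-alikes: they are no part of the job. Several things have the shape of the white_gear; the one meant has the colours described above.

How it is judged:
By the outcome, as a careful person would: the job done as asked, in the order asked, and still so for the second after the job is handed in, with the robot touching nothing.
It also fails if it takes over 61 s, if anything falls off the work surface, if the arm or the gripper's body presses on something with over 40 N, if the wrist force passes 120 N, or if a joint passes its speed limit or range.

## Working session

There is one attempt and no reset: what is moved stays moved. The work goes in short steps, Python scripts to look and compute and a tool call to move; the robot and the scene stay as the last step left them, time stands still between calls to the robot, and variables do not carry over. Pictures are saved under pics/ and viewed, at most 10 in all, crops included, and the job is handed in when it is done.

Besides the shell and the picture viewer there is one more tool, called after "Request:" as name([rows], argument=value, ...), one row to a line, values as JSON. move_arm: Moves the arm, as the interface text tells. Its arguments: {"type":"object","properties":{"series":{"type":"array","items":{"type":"array","items":{"type":"array","items":{"type":"number"}}}}},"required":["series"]}

```bash
mkdir -p pics; cat > h.py <<'E'
import numpy as np,cv2
from bench import ctrl,camera,calibration,order,outline_of
def cloud(name,depth,cal=None):
    c=cal or calibration(name);K=np.array(c["intrinsics"],float)
    R=cv2.Rodrigues(np.array(c["rvec"],float))[0];t=np.array(c["tvec"],float).ravel()
    v,u=np.mgrid[0:420,0:560].astype(float)
    x=(u-K[0,2])/K[0,0];y=(v-K[1,2])/K[1,1]
    if name=="wrist":
        r=np.hypot(x,y);s=np.where(r>1e-9,np.tan(np.minimum(r,1.5))/np.maximum(r,1e-9),1);x=x*s;y=y*s
    P=np.stack([x*depth,y*depth,depth],-1)
    P=(P-t)@R
    P[depth<=0]=np.nan
    return P
E
python3 - <<'E'
from h import *
o=ctrl.get_obs();print(o["time_s"],o["eef_pos"],o["eef_rot"],o["opening"])
for n in ["top","side"]:
    im,d=camera(n);cv2.imwrite(f"pics/{n}0.png",im);P=cloud(n,d);np.save(f"{n}0.npy",P)
    for t in ["carton","screw_tin","white_gear","cream_gear","black_tape"]:
        for r in outline_of(t,n):
            m=r["region"];Q=P[m];Q=Q[~np.isnan(Q[:,0])]
            if len(Q)==0: continue
            print(n,t,round(r["conf"],2),np.round(r["bbox"]),m.sum(),np.round(np.median(Q,0),3),np.round(np.percentile(Q,98,axis=0),3),np.round(np.percentile(Q,2,axis=0),3))
E
```

```text
0.0 [ 0.12986247 -0.55955836  0.23038712] [-8.91032523e-04  9.93519676e-01  1.13656739e-01  7.79079869e-05] 1.000593039422205
top carton 0.58 [249. 187.  98.  89.] 6237 [0.644 0.101 0.005] [0.724 0.189 0.056] [0.555 0.008 0.001]
top screw_tin 0.82 [271. 283.  41.  29.] 1194 [0.432 0.056 0.026] [0.461 0.098 0.029] [0.403 0.014 0.023]
top white_gear 0.72 [340. 241.  11.  13.] 168 [ 0.529 -0.092  0.008] [ 0.544 -0.077  0.013] [ 0.516 -0.106  0.   ]
top white_gear 0.66 [323. 155.  13.   9.] 141 [ 0.725 -0.063  0.009] [ 0.741 -0.05   0.013] [ 0.711 -0.077  0.001]
top white_gear 0.49 [325. 279.  19.  12.] 214 [ 0.446 -0.066  0.008] [ 0.461 -0.051  0.013] [ 0.429 -0.082 -0.001]
side carton 0.69 [293. 184. 115. 102.] 7455 [0.646 0.106 0.019] [0.726 0.192 0.056] [0.553 0.002 0.001]
side screw_tin 0.63 [213. 256.  53.  57.] 1732 [0.43  0.049 0.026] [0.461 0.098 0.029] [0.403 0.014 0.002]
side white_gear 0.83 [257. 307.  19.  26.] 289 [ 0.443 -0.067  0.008] [ 0.458 -0.052  0.013] [ 0.429 -0.081  0.002]
side white_gear 0.72 [378. 224.  19.  12.] 270 [ 0.721 -0.065  0.008] [ 0.741 -0.046  0.014] [ 0.708 -0.08  -0.   ]
side white_gear 0.63 [303. 286.  18.  20.] 172 [ 0.53  -0.085  0.008] [ 0.546 -0.074  0.014] [ 0.514 -0.094  0.002]
side black_tape 0.9 [343. 258.  30.  25.] 342 [ 0.622 -0.08   0.018] [ 0.645 -0.068  0.021] [ 0.592 -0.096  0.001]
```

```bash
python3 - <<'E'
import cv2,numpy as np
t=cv2.imread("pics/top0.png");s=cv2.imread("pics/side0.png")
a=cv2.resize(t[120:320,180:400],(440,400),interpolation=cv2.INTER_CUBIC)
b=[cv2.resize(s[y-20:y+20,x-20:x+20],(200,200),interpolation=cv2.INTER_CUBIC) for x,y in [(257,307),(378,224),(303,286)]]
b=np.hstack(b); a=cv2.copyMakeBorder(a,0,0,0,160,0)
cv2.imwrite("pics/c1.png",np.vstack([a,b]))
E
```

```text
(no output)
```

View pics/c1.png

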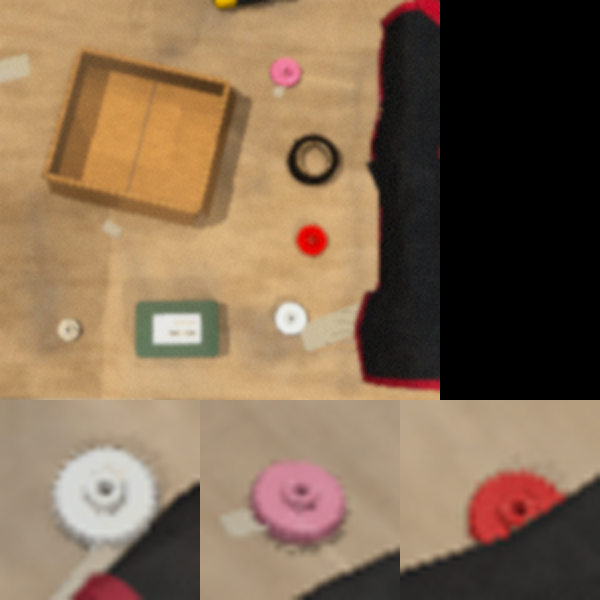

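View pics/side0.png

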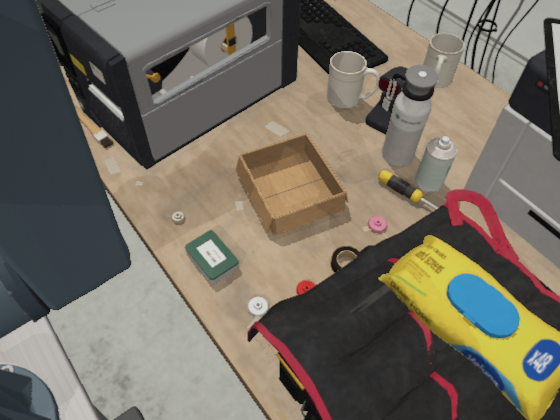

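Gear candidates in the top view are white (325,279), red (336,240) and pink (323,155). The side crop confirms that the one at (257,307) is plain white with its hub up, so the target is near (0.445, -0.066). The tin is the green-lidded box at top (270,283). Next I'll get exact poses and the extent of the tool case.

```bash
cat >> h.py <<'E'
def rect(Q):
    (c,s,a)=cv2.minAreaRect(Q[:,:2].astype(np.float32)*1000);return np.round(c,1),np.round(s,1),round(a,1)
def go(x,y,z,phi=None,pos=None,rot=None):
    """shift in tool axes (mm) and turn for target TCP and tool-x heading phi (tool down)"""
    from scipy.spatial.transform import Rotation as Ro
    o=ctrl.get_obs();p=o["eef_pos"];w=o["eef_rot"]
    R=Ro.from_quat([w[1],w[2],w[3],w[0]]).as_matrix()
    d=R.T@(np.array([x,y,z])-p)*1000
    cur=np.arctan2(R[1,0],R[0,0]);t=0 if phi is None else -((phi-cur+np.pi)%(2*np.pi)-np.pi)
    print("t",o["time_s"],"pos",np.round(p,4),"phi",round(cur,3),"zax",np.round(R[:,2],3),"shift",np.round(d,1),"turn",round(t,3),"open",round(o["opening"],3),"F",np.round(o["wrist_force"],1),"g",round(float(np.max(o["grasp_force"])),1))
E
python3 - <<'E'
from h import *
P=np.load("top0.npy");S=np.load("side0.npy")
for n,A in(("top",P),("side",S)):
    Q=A.reshape(-1,3);Q=Q[~np.isnan(Q[:,0])]
    b=lambda x0,x1,y0,y1,z0,z1:Q[(Q[:,0]>x0)&(Q[:,0]<x1)&(Q[:,1]>y0)&(Q[:,1]<y1)&(Q[:,2]>z0)&(Q[:,2]<z1)]
    print(n,"tin",rect(b(.38,.49,-.01,.12,.019,.035)))
    print("carton",rect(b(.53,.75,-.01,.21,.047,.065)))
    print("gear",rect(b(.42,.47,-.09,-.04,.004,.02)))
    for x in np.arange(.2,.9,.05):
        c=b(x,x+.05,-.6,-.1,.05,.5)
        if len(c):print(round(x,2),"ymax",c[:,1].max().round(3),"zmax",c[:,2].max().round(3),end="; ")
    print()
    pr=b(.2,.8,.2,.6,.05,.6);print("printer min", pr.min(0).round(3) if len(pr) else 0)
go(.432,.056,.15,np.pi/2)
print(calibration("wrist")["intrinsics"])
E
```

```text
top tin (array([431.8,  55.1]), array([58.5, 87.2]), 0.6)
carton (array([641.9,  99.9]), array([174.8, 153.9]), 77.2)
gear (array([444.7, -67.2]), array([34.7, 35.6]), 40.7)
0.35 ymax -0.126 zmax 0.187; 0.4 ymax -0.12 zmax 0.19; 0.45 ymax -0.124 zmax 0.194; 0.5 ymax -0.141 zmax 0.216; 0.55 ymax -0.131 zmax 0.236; 0.6 ymax -0.135 zmax 0.236; 0.65 ymax -0.144 zmax 0.225; 0.7 ymax -0.145 zmax 0.198; 0.75 ymax -0.17 zmax 0.326; 0.8 ymax -0.194 zmax 0.327; 0.85 ymax -0.172 zmax 0.327; 
printer min [0.397 0.302 0.05 ]
side tin (array([432. ,  56.8]), array([60.8, 88.8]), 2.2)
carton (array([641.9, 100.7]), array([177.9, 155.1]), 77.6)
gear (array([444.1, -66.6]), array([33.8, 35. ]), 66.3)
0.35 ymax -0.13 zmax 0.186; 0.4 ymax -0.128 zmax 0.189; 0.45 ymax -0.139 zmax 0.193; 0.5 ymax -0.148 zmax 0.219; 0.55 ymax -0.131 zmax 0.235; 0.6 ymax -0.146 zmax 0.236; 0.65 ymax -0.155 zmax 0.224; 0.7 ymax -0.154 zmax 0.198; 0.75 ymax -0.168 zmax 0.324; 0.8 ymax -0.192 zmax 0.325; 0.85 ymax -0.154 zmax 0.325; 
printer min [0.395 0.201 0.05 ]
t 0.6 pos [ 0.1299 -0.5602  0.2313] phi 0.228 zax [ 0. -0. -1.] shift [ 433.5 -532.    81.3] turn -1.343 open 0.998 F [ 0.1  0.2 -0.8] g 0.0
[[325.1922621    0.         280.3887922 ]
 [  0.         325.1922621  210.81925584]
 [  0.           0.           1.        ]]
```

Request:
move_arm([
  [[1, 10, -13, -30, -0.05], [1, 32, -40, -50, -0.17], [1, 56, -69, -60, -0.29], [1, 80, -98, -60, -0.41], [1, 105, -128, -60, -0.53], [1, 129, -158, -60, -0.65], [1, 153, -188, -60, -0.77], [1, 177, -218, -60, -0.89], [1, 202, -248, -60, -1.01], [1, 226, -278, -60, -1.13]],
])

```text
time_s: 1.43
eef_pos: [0.2876, -0.2366, 0.2915]
eef_rot: [0.001, 0.777, 0.63, 0.0]
wrist_force: [0.5, -1.1, -0.5]
opening: 1.0
grasp_force: 0.0
```

```bash
python3 - <<'E'
from h import *
go(.432,.056,.2,1.57)
P=np.load("top0.npy");S=np.load("side0.npy")
Q=np.vstack([P.reshape(-1,3),S.reshape(-1,3)])
for z in np.arange(.03,.2,.02):
    c=Q[(Q[:,0]>.38)&(Q[:,0]<.51)&(Q[:,1]<-.095)&(Q[:,2]>z)&(Q[:,2]<z+.02)]
    if len(c):print(z.round(2),len(c),np.sort(c[:,1])[-5:].round(3))
E
```

```text
t 1.4333 pos [ 0.2876 -0.2366  0.2915] phi 1.363 zax [ 0.001 -0.001 -1.   ] shift [316.2  80.8  91.4] turn -0.207 open 1.0 F [ 0.5 -1.1 -0.5] g 0.0
0.03 141 [-0.193 -0.192 -0.192 -0.192 -0.191]
0.05 175 [-0.191 -0.191 -0.191 -0.191 -0.19 ]
0.07 351 [-0.12 -0.12 -0.12 -0.12 -0.12]
0.09 490 [-0.121 -0.121 -0.121 -0.121 -0.12 ]
0.11 438 [-0.126 -0.126 -0.126 -0.126 -0.125]
0.13 607 [-0.131 -0.131 -0.13  -0.129 -0.129]
0.15 6402 [-0.138 -0.138 -0.138 -0.138 -0.137]
0.17 22636 [-0.152 -0.152 -0.152 -0.151 -0.151]
0.19 125 [-0.372 -0.372 -0.372 -0.372 -0.371]
```

Request:
move_arm([
  [[1, 38, 10, 0, -0.05], [1, 76, 20, 0, -0.11], [1, 114, 29, 0, -0.17], [1, 152, 39, 5, -0.207], [1, 190, 49, 15, -0.207], [1, 228, 58, 28, -0.207], [1, 264, 68, 45, -0.207], [1, 294, 76, 70, -0.207], [1, 316, 81, 102, -0.207], [1, 316, 81, 140, -0.207]],
])

```text
time_s: 2.27
eef_pos: [0.4359, 0.0566, 0.1519]
eef_rot: [0.002, 0.708, 0.706, 0.002]
wrist_force: [1.6, -0.8, -0.9]
opening: 1.001
grasp_force: 0.0
```

```bash
python3 - <<'E'
from h import *
go(.432,.056,.004,1.59)
cal=calibration("wrist");im,d=camera("wrist");cv2.imwrite("pics/w1.png",im)
P=cloud("wrist",d,cal);Q=P.reshape(-1,3);Q=Q[~np.isnan(Q[:,0])]
Q=Q[(abs(Q[:,0]-.432)<.05)&(abs(Q[:,1]-.056)<.07)&(Q[:,2]>.018)&(Q[:,2]<.035)]
print(len(Q),rect(Q),np.median(Q[:,2]))
E
```

```text
t 2.2667 pos [0.4359 0.0566 0.1519] phi 1.569 zax [ 0.006  0.    -1.   ] shift [ -0.7  -4.7 147.9] turn -0.021 open 1.001 F [ 1.6 -0.8 -0.9] g 0.0
6882 (array([432.4,  54.1]), array([60.5, 87.9]), 1.4) 0.024998637630736585
```

View pics/w1.png

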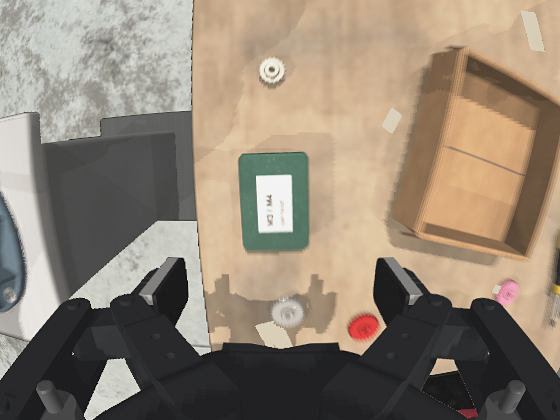

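Request:
move_arm([
  [[1, -1, -4, 15, -0.02], [1, -1, -4, 40, -0.02], [1, -1, -4, 70, -0.02], [1, -1, -4, 95, -0.02], [1, -1, -4, 108, -0.02], [1, -1, -4, 108, -0.02], [1, -1, -4, 108, -0.02], [1, -1, -4, 108, -0.02], [1, -1, -4, 108, -0.02], [1, -1, -4, 108, -0.02]],
])

```text
time_s: 3.15
eef_pos: [0.4304, 0.0522, 0.0447]
eef_rot: [0.001, 0.702, 0.712, 0.001]
wrist_force: [0.2, 0.7, 0.1]
opening: 1.0
grasp_force: 0.0
```

```bash
python3 - <<'E'
from h import *
go(.4322,.0555,.004,1.592)
E
```

```text
t 3.15 pos [0.4304 0.0522 0.0447] phi 1.585 zax [ 0.003 -0.    -1.   ] shift [ 3.3  1.8 40.7] turn -0.007 open 1.0 F [0.2 0.7 0.1] g 0.0
```

Request:
move_arm([
  [[1, 3, 2, 10, -0.01], [1, 3, 2, 22, -0.01], [1, 3, 2, 34, -0.01], [1, 3, 2, 40, -0.01], [1, 3, 2, 40, -0.01], [0.5, 3, 2, 40, -0.01], [0.5, 3, 2, 40, -0.01], [0.5, 3, 2, 40, -0.01], [0.5, 3, 2, 40, -0.01], [0.5, 3, 2, 40, -0.01]],
])

```text
time_s: 3.98
eef_pos: [0.4318, 0.0554, 0.0045]
eef_rot: [0.0, 0.699, 0.716, 0.0]
wrist_force: [-3.7, 0.1, 7.8]
opening: 0.686
grasp_force: 62.4
```

```bash
python3 - <<'E'
from h import *
go(.4322,.0555,.005,1.592)
E
```

```text
t 3.9833 pos [0.4318 0.0554 0.0045] phi 1.595 zax [ 0.001 -0.    -1.   ] shift [ 0.1  0.4 -0.5] turn 0.003 open 0.686 F [-3.7  0.1  7.8] g 62.4
```

Request:
move_arm([
  [[0.5, 0, 0, -4, 0], [0.5, 0, 0, -10, 0], [0.5, 0, 0, -20, 0], [0.5, 0, 0, -34, 0], [0.5, 0, 0, -52, 0], [0.5, 0, 0, -72, 0], [0.5, 0, 0, -92, 0], [0.5, 0, 0, -108, 0], [0.5, 0, 0, -116, 0], [0.5, 0, 0, -120, 0]],
])

```text
time_s: 4.82
eef_pos: [0.432, 0.0554, 0.1251]
eef_rot: [0.001, 0.699, 0.716, 0.001]
wrist_force: [0.1, -0.1, -4.4]
opening: 0.684
grasp_force: 65.3
```

```bash
python3 - <<'E'
from h import *
go(.642,.1003,.12,1.351)
E
```

```text
t 4.8167 pos [0.432  0.0554 0.1251] phi 1.595 zax [ 0.003 -0.    -1.   ] shift [ 39.8 211.    5.7] turn 0.244 open 0.684 F [ 0.1 -0.1 -4.4] g 65.3
```

Lifted, with 4.3 N measured, which fits the tin's weight. Moving above the carton.

Request:
move_arm([
  [[0.5, 2, 10, 0, 0.03], [0.5, 6, 32, 0, 0.07], [0.5, 11, 60, 0, 0.11], [0.5, 17, 90, 0, 0.15], [0.5, 23, 122, 0, 0.19], [0.5, 29, 154, 0, 0.22], [0.5, 34, 182, 0, 0.244], [0.5, 38, 202, 0, 0.244], [0.5, 40, 211, 0, 0.244], [0.5, 40, 211, 0, 0.244]],
])

```text
time_s: 5.65
eef_pos: [0.6421, 0.1008, 0.1217]
eef_rot: [-0.0, 0.78, 0.625, -0.0]
wrist_force: [-0.6, -0.3, -4.0]
opening: 0.678
grasp_force: 65.5
```

```bash
python3 - <<'E'
from h import *
go(.642,.1003,.0095,1.351)
for n in["side"]:
    im,d=camera(n);cv2.imwrite("pics/s2.png",im[100:300,180:420].repeat(3,0).repeat(3,1)[:600,:720])
    P=cloud(n,d).reshape(-1,3);P=P[~np.isnan(P[:,0])]
    c=P[(P[:,0]>.53)&(P[:,0]<.75)&(P[:,1]>-.01)&(P[:,1]<.21)&(P[:,2]>.047)&(P[:,2]<.065)];print(rect(c))
E
```

```text
t 5.65 pos [0.6421 0.1008 0.1217] phi 1.351 zax [-0.001  0.    -1.   ] shift [-5.000e-01  1.000e-01  1.122e+02] turn -0.0 open 0.678 F [-0.6 -0.3 -4. ] g 65.5
(array([641.9,  99.9]), array([179.3, 155.9]), 77.3)
```

View pics/s2.png

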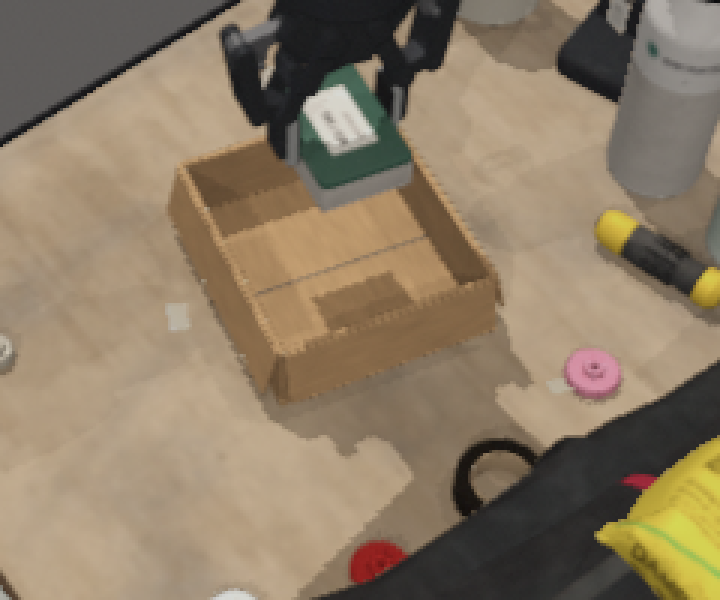

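The tin hangs level over the carton (crop 355,135), and the gripper is well inside the walls. Lowering it now.

Request:
move_arm([
  [[0.5, 0, 0, 6, 0], [0.5, 0, 0, 18, 0], [0.5, 0, 0, 34, 0], [0.5, 0, 0, 52, 0], [0.5, 0, 0, 68, 0], [0.5, 0, 0, 82, 0], [0.5, 0, 0, 93, 0], [0.5, 0, 0, 100, 0], [0.5, 0, 0, 104, 0], [0.5, 0, 0, 104, 0]],
])

```text
time_s: 6.53
eef_pos: [0.6406, 0.1005, 0.0184]
eef_rot: [-0.0, 0.78, 0.625, -0.001]
wrist_force: [-0.6, 0.2, -4.1]
opening: 0.677
grasp_force: 65.5
```

```bash
python3 - <<'E'
from h import *
go(.642,.1003,.0085,1.351)
E
```

```text
t 6.5333 pos [0.6406 0.1005 0.0184] phi 1.351 zax [-0.001  0.    -1.   ] shift [0.1 1.4 9.9] turn -0.0 open 0.677 F [-0.6  0.2 -4.1] g 65.5
```

Request:
move_arm([
  [[0.5, 0, 1, 2, 0], [0.5, 0, 1, 4, 0], [0.5, 0, 1, 5, 0], [0.5, 0, 1, 6, 0], [0.5, 0, 1, 7, 0], [0.5, 0, 1, 8, 0], [0.5, 0, 1, 8.5, 0], [0.5, 0, 1, 9, 0], [0.5, 0, 1, 9.5, 0], [0.5, 0, 1, 9.5, 0]],
])

```text
time_s: 7.37
eef_pos: [0.6421, 0.1003, 0.0097]
eef_rot: [-0.0, 0.78, 0.625, -0.0]
wrist_force: [-0.8, -0.9, -4.1]
opening: 0.68
grasp_force: 65.5
```

Request:
move_arm([
  [[0.5, 0, 0, 0.3, 0], [0.5, 0, 0, 0.6, 0], [0.5, 0, 0, 0.9, 0], [0.5, 0, 0, 1.2, 0], [0.5, 0, 0, 1.5, 0], [0.5, 0, 0, 1.5, 0], [0.5, 0, 0, 1.5, 0], [0.5, 0, 0, 1.5, 0], [0.5, 0, 0, 1.5, 0], [0.5, 0, 0, 1.5, 0]],
])

```text
time_s: 8.2
eef_pos: [0.6422, 0.1003, 0.0086]
eef_rot: [0.0, 0.78, 0.625, 0.0]
wrist_force: [-3.2, -0.2, 3.0]
opening: 0.683
grasp_force: 66.2
```

The force went from -4.1 to +3.0 N, so the tin is resting on the floor. Opening and backing straight out.

Request:
move_arm([
  [[0.8, 0, 0, 0, 0], [0.9, 0, 0, 0, 0], [0.9, 0, 0, 0, 0], [0.9, 0, 0, 0, 0], [0.9, 0, 0, -3, 0], [0.9, 0, 0, -15, 0], [0.9, 0, 0, -35, 0], [0.9, 0, 0, -65, 0], [0.9, 0, 0, -100, 0], [0.9, 0, 0, -135, 0]],
])

```text
time_s: 9.03
eef_pos: [0.6417, 0.1003, 0.1453]
eef_rot: [-0.0, 0.78, 0.625, -0.0]
wrist_force: [0.4, 1.1, 0.5]
opening: 0.901
grasp_force: 0.0
```

```bash
python3 - <<'E'
from h import *
cal=calibration("wrist");im,d=camera("wrist");cv2.imwrite("pics/w2.png",im)
for n,c in(("wrist",cal),("top",None)):
    if n=="top":im,d=camera("top")
    P=cloud(n,d,c);Q=P.reshape(-1,3);Q=Q[~np.isnan(Q[:,0])]
    B=Q[(abs(Q[:,0]-.642)<.055)&(abs(Q[:,1]-.1)<.055)&(Q[:,2]>.022)&(Q[:,2]<.038)]
    if len(B): print(n,len(B),rect(B),np.percentile(B[:,2],[10,50,90]).round(4))
    G=Q[(Q[:,0]>.415)&(Q[:,0]<.475)&(Q[:,1]>-.095)&(Q[:,1]<-.035)&(Q[:,2]>.004)&(Q[:,2]<.02)]
    if len(G): print("gear",n,len(G),rect(G))
go(.4445,-.067,.13,1.571)
E
```

```text
wrist 7430 (array([643.5,  99.3]), array([87.3, 60.5]), 77.4) [0.0281 0.029  0.0299]
gear wrist 40 (array([430.7, -66.8]), array([22.4,  6.1]), 84.8)
top 23 (array([667.1, 100.7]), array([ 9.7, 11. ]), 75.7) [0.0285 0.0301 0.0311]
gear top 194 (array([449. , -66.5]), array([47.2, 35.8]), 20.5)
t 9.1333 pos [0.6471 0.1003 0.1525] phi 1.351 zax [ 0.014 -0.    -1.   ] shift [-207.5 -161.5   19.7] turn -0.22 open 0.895 F [ 0.7 -0.1  0.3] g 0.0
```

View pics/w2.png

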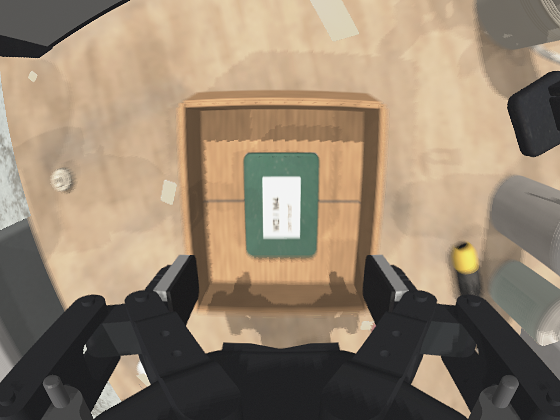

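The tin lies flat and centred in the carton (wrist 281,205; lid at z = 0.029–0.030). Going to the white gear.

Request:
move_arm([
  [[0.75, -10, -8, 0, -0.02], [0.75, -32, -25, 0, -0.05], [0.75, -60, -47, 0, -0.08], [0.75, -90, -70, 0, -0.11], [0.75, -120, -93, 0, -0.14], [0.75, -150, -117, 0, -0.17], [0.75, -177, -138, 10, -0.2], [0.75, -196, -153, 20, -0.22], [0.75, -206, -161, 30, -0.22], [0.75, -206, -161, 30, -0.22]],
])

```text
time_s: 9.97
eef_pos: [0.4373, -0.0663, 0.1122]
eef_rot: [-0.001, 0.708, 0.706, -0.001]
wrist_force: [0.2, 0.6, -0.3]
opening: 0.751
grasp_force: 0.0
```

```bash
python3 - <<'E'
from h import *
go(.4445,-.067,.05,1.571)
cal=calibration("wrist");im,d=camera("wrist");cv2.imwrite("pics/w3.png",im)
P=cloud("wrist",d,cal)
for r in outline_of("white_gear","wrist"):
    Q=P[r["region"]];Q=Q[Q[:,2]>.004];print(round(r["conf"],2),np.round(r["bbox"]),len(Q),rect(Q) if len(Q)>3 else 0, im[r["region"]].mean(0).round())
E
```

```text
t 9.9667 pos [ 0.4373 -0.0663  0.1122] phi 1.568 zax [-0.003  0.001 -1.   ] shift [-0.7  7.4 62.1] turn -0.003 open 0.751 F [ 0.2  0.6 -0.3] g 0.0
0.83 [293. 211.  48.  44.] 1352 (array([445. , -68.1]), array([34.4, 35.2]), 77.9) [227. 232. 233.]
0.59 [551. 209.  18.  32.] 424 (array([719.5, -67.6]), array([25.4, 35.5]), 13.1) [156. 139. 204.]
0.56 [388. 238.  41.  40.] 1118 (array([530., -93.]), array([34.5, 34.5]), 75.4) [ 66.  69. 209.]
```

View pics/w3.png

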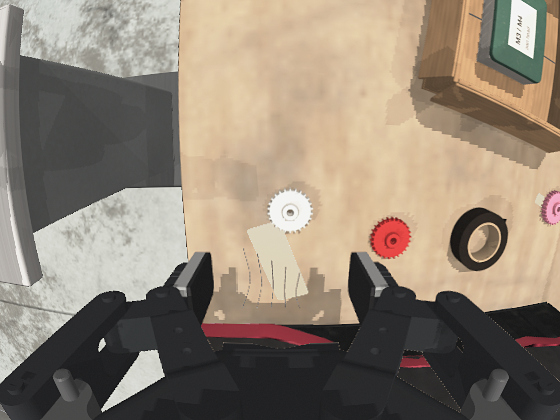

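The white gear is at wrist pixel (290,211), the red one at (390,238). The white gear's measured centre is (0.4448, -0.0677). Descending over it.

Request:
move_arm([
  [[0.75, -1, 4, 8, 0], [0.75, -1, 7, 25, 0], [0.75, -1, 7, 45, 0], [0.75, -1, 7, 62, 0], [0.75, -1, 7, 74, 0], [0.75, -1, 7, 80, 0], [0.75, -1, 7, 80, 0], [0.75, -1, 7, 80, 0], [0.75, -1, 7, 80, 0], [0.75, -1, 7, 80, 0]],
])

```text
time_s: 10.9
eef_pos: [0.4481, -0.0668, 0.0342]
eef_rot: [0.001, 0.707, 0.707, 0.0]
wrist_force: [0.0, 0.1, 0.8]
opening: 0.75
grasp_force: 0.0
```

```bash
python3 - <<'E'
from h import *
go(.4448,-.0675,.003,1.571)
E
```

```text
t 10.9 pos [ 0.4481 -0.0668  0.0342] phi 1.571 zax [ 0.002 -0.001 -1.   ] shift [-0.7 -3.3 31.2] turn 0.0 open 0.75 F [0.  0.1 0.8] g 0.0
```

Request:
move_arm([
  [[0.75, -1, -3, 8, 0], [0.75, -1, -3, 18, 0], [0.75, -1, -3, 27, 0], [0.75, -1, -3, 31.5, 0], [0.75, -1, -3, 31.5, 0], [0.3, -1, -3, 31.5, 0], [0.3, -1, -3, 31.5, 0], [0.3, -1, -3, 31.5, 0], [0.3, -1, -3, 31.5, 0], [0.3, -1, -3, 31.5, 0]],
])

```text
time_s: 11.73
eef_pos: [0.4444, -0.0677, 0.0024]
eef_rot: [0.0, 0.707, 0.707, 0.0]
wrist_force: [-2.2, 1.1, 6.7]
opening: 0.375
grasp_force: 59.3
```

```bash
python3 - <<'E'
from h import *
go(.4448,-.0677,.003,1.571)
E
```

```text
t 11.7333 pos [ 0.4444 -0.0677  0.0024] phi 1.571 zax [ 0.001 -0.    -1.   ] shift [ 0.   0.4 -0.6] turn -0.0 open 0.375 F [-2.2  1.1  6.7] g 59.3
```

Request:
move_arm([
  [[0.3, 0, 0, -4, 0], [0.3, 0, 0, -10, 0], [0.3, 0, 0, -20, 0], [0.3, 0, 0, -34, 0], [0.3, 0, 0, -52, 0], [0.3, 0, 0, -72, 0], [0.3, 0, 0, -92, 0], [0.3, 0, 0, -108, 0], [0.3, 0, 0, -116, 0], [0.3, 0, 0, -120, 0]],
])

```text
time_s: 12.57
eef_pos: [0.4451, -0.068, 0.1238]
eef_rot: [0.002, 0.707, 0.707, 0.001]
wrist_force: [0.1, -0.4, -0.3]
opening: 0.37
grasp_force: 59.5
```

```bash
python3 - <<'E'
from h import *
go(.6425,.1001,.12,1.351)
cal=calibration("wrist");im,d=camera("wrist");cv2.imwrite("pics/w4.png",im)
E
```

```text
t 12.5667 pos [ 0.4451 -0.068   0.1238] phi 1.571 zax [ 0.003 -0.001 -1.   ] shift [168.  197.4   4.2] turn 0.22 open 0.37 F [ 0.1 -0.4 -0.3] g 59.5
```

View pics/w4.png

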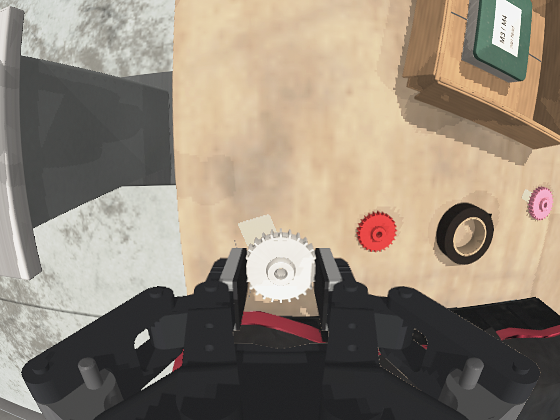

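The gear is held level between the pads (wrist 281,272). Carrying it over the tin.

Request:
move_arm([
  [[0.3, 8, 10, 0, 0.02], [0.3, 26, 30, 0, 0.05], [0.3, 49, 57, 0, 0.08], [0.3, 73, 86, 0, 0.11], [0.3, 98, 115, 0, 0.14], [0.3, 122, 144, 0, 0.17], [0.3, 144, 170, 0, 0.2], [0.3, 160, 188, 0, 0.22], [0.3, 168, 197, 0, 0.22], [0.3, 168, 197, 0, 0.22]],
])

```text
time_s: 13.45
eef_pos: [0.6417, 0.1024, 0.12]
eef_rot: [-0.001, 0.78, 0.626, -0.0]
wrist_force: [0.0, 0.3, 0.1]
opening: 0.373
grasp_force: 59.6
```

```bash
python3 - <<'E'
from h import *
cal=calibration("wrist");im,d=camera("wrist");go(.6425,.1001,.0335,1.351)
P=cloud("wrist",d,cal);r=outline_of("white_gear","wrist")
for q in r[:2]:
    Q=P[q["region"]];Q=Q[~np.isnan(Q[:,0])];z=np.median(Q[:,2]);Q=Q[abs(Q[:,2]-z)<.008];print(round(q["conf"],2),np.round(q["bbox"]),rect(Q),np.percentile(Q[:,2],[5,50,95]).round(4))
Q=P.reshape(-1,3);Q=Q[~np.isnan(Q[:,0])]
B=Q[(abs(Q[:,0]-.642)<.055)&(abs(Q[:,1]-.1)<.055)&(Q[:,2]>.022)&(Q[:,2]<.038)];print("tin",rect(B))
E
```

```text
t 13.5 pos [0.6406 0.1013 0.12  ] phi 1.353 zax [-0.003 -0.    -1.   ] shift [-0.7  2.4 86.5] turn 0.002 open 0.371 F [-0.9  0.3  0.1] g 59.6
0.74 [284. 265.  71.  73.] (array([643. , 101.6]), array([35.7, 32.3]), 74.7) [0.1205 0.1244 0.1283]
0.48 [284. 210. 234. 242.] (array([645.3, 106.2]), array([178.6, 191.2]), 77.5) [0.0017 0.0029 0.0059]
tin (array([643.6,  99.7]), array([86. , 60.5]), 77.5)
```

Request:
move_arm([
  [[0.3, -1, 1, 6, 0], [0.3, -1, 1, 17, 0], [0.3, -1, 1, 31, 0], [0.3, -1, 1, 45, 0], [0.3, -1, 1, 57, 0], [0.3, -1, 1, 67, 0], [0.3, -1, 1, 74, 0], [0.3, -1, 1, 78, 0], [0.3, -1, 1, 78, 0], [0.3, -1, 1, 78, 0]],
])

```text
time_s: 14.38
eef_pos: [0.642, 0.0993, 0.0439]
eef_rot: [0.0, 0.78, 0.625, 0.0]
wrist_force: [-0.2, -1.0, 0.3]
opening: 0.377
grasp_force: 59.6
```

```bash
python3 - <<'E'
from h import *
go(.6425,.0998,.0325,1.351)
E
```

```text
t 14.3833 pos [0.642  0.0993 0.0439] phi 1.351 zax [ 0.  0. -1.] shift [ 0.6  0.4 11.4] turn -0.0 open 0.377 F [-0.2 -1.   0.3] g 59.6
```

Request:
move_arm([
  [[0.3, 0, 0, 2, 0], [0.3, 0, 0, 4, 0], [0.3, 0, 0, 6, 0], [0.3, 0, 0, 7.5, 0], [0.3, 0, 0, 8.5, 0], [0.3, 0, 0, 9.3, 0], [0.3, 0, 0, 9.8, 0], [0.3, 0, 0, 10.2, 0], [0.3, 0, 0, 10.2, 0], [0.3, 0, 0, 10.2, 0]],
])

```text
time_s: 15.22
eef_pos: [0.6418, 0.0992, 0.0336]
eef_rot: [0.0, 0.78, 0.625, 0.0]
wrist_force: [0.6, 0.8, -1.1]
opening: 0.375
grasp_force: 59.6
```

Request:
move_arm([
  [[0.3, 0, 0, 0.3, 0], [0.3, 0, 0, 0.6, 0], [0.3, 0, 0, 0.9, 0], [0.3, 0, 0, 1.2, 0], [0.3, 0, 0, 1.4, 0], [0.3, 0, 0, 1.4, 0], [0.3, 0, 0, 1.4, 0], [0.3, 0, 0, 1.4, 0], [0.3, 0, 0, 1.4, 0], [0.3, 0, 0, 1.4, 0]],
])

```text
time_s: 16.05
eef_pos: [0.6419, 0.0993, 0.0325]
eef_rot: [0.0, 0.78, 0.625, 0.0]
wrist_force: [-2.0, 0.4, 5.2]
opening: 0.372
grasp_force: 60.2
```

The force rose to +5.2 N, so the gear is in contact with the lid. Opening moderately and rising.

Request:
move_arm([
  [[0.45, 0, 0, 0, 0], [0.55, 0, 0, 0, 0], [0.65, 0, 0, 0, 0], [0.65, 0, 0, 0, 0], [0.65, 0, 0, -3, 0], [0.65, 0, 0, -14, 0], [0.65, 0, 0, -34, 0], [0.65, 0, 0, -64, 0], [0.65, 0, 0, -100, 0], [0.65, 0, 0, -130, 0]],
])

```text
time_s: 16.88
eef_pos: [0.6422, 0.0992, 0.1653]
eef_rot: [0.001, 0.78, 0.625, 0.001]
wrist_force: [2.3, -0.3, 0.0]
opening: 0.654
grasp_force: 0.0
```

```bash
python3 - <<'E'
from h import *
cal=calibration("wrist");im,d=camera("wrist");cv2.imwrite("pics/w5.png",im)
P=cloud("wrist",d,cal)
for q in outline_of("white_gear","wrist")[:2]:
    Q=P[q["region"]];Q=Q[Q[:,2]>.033];print(round(q["conf"],2),np.round(q["bbox"]),rect(Q) if len(Q)>3 else 0,np.percentile(Q[:,2],[5,50,95]).round(4))
Q=P.reshape(-1,3);Q=Q[~np.isnan(Q[:,0])]
B=Q[(abs(Q[:,0]-.642)<.055)&(abs(Q[:,1]-.1)<.055)&(Q[:,2]>.022)&(Q[:,2]<.034)];print("tin",rect(B))
go(.642,.1,.2)
E
```

```text
0.91 [282. 202.  44.  41.] (array([643.2,  98.6]), array([34.2, 34.3]), 78.6) [0.0356 0.0369 0.041 ]
tin (array([643.3,  99.2]), array([87.9, 60.4]), 77.7)
t 16.9833 pos [0.6462 0.0993 0.1707] phi 1.351 zax [ 0.013 -0.    -1.   ] shift [ -0.1  -3.8 -29.4] turn 0 open 0.653 F [-0.2 -0.4  1.4] g 0.0
```

View pics/w5.png

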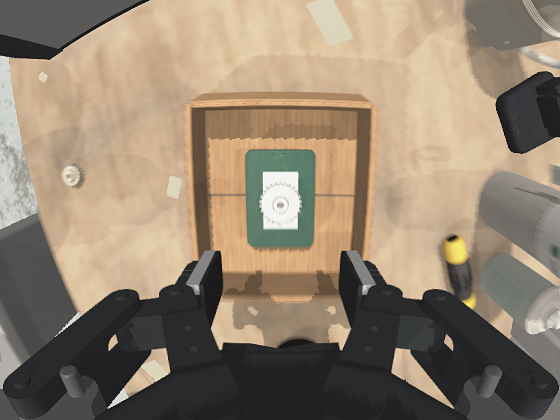

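The gear lies flat, hub up, at wrist (281,205), within 1 mm of the lid's middle. The tin is flat in the carton and the gripper is clear. Settling the arm, then handing in.

Request:
move_arm([
  [[0.65, 0, 0, -10, 0], [0.65, 0, 0, -20, 0], [0.65, 0, 0, -30, 0], [0.65, 0, 0, -30, 0], [0.65, 0, 0, -30, 0], [0.65, 0, 0, -30, 0], [0.65, 0, 0, -30, 0], [0.65, 0, 0, -30, 0], [0.65, 0, 0, -30, 0], [0.65, 0, 0, -30, 0]],
])

```text
time_s: 17.82
eef_pos: [0.6416, 0.0992, 0.1917]
eef_rot: [-0.0, 0.78, 0.625, -0.0]
wrist_force: [-0.0, 0.6, 0.6]
opening: 0.653
grasp_force: 0.0
```

```bash
python3 -c "
from bench import order
print(order.hand_in())"
```

```text
the job is handed in; nothing more can be done
None
```

The job is handed in at about 18 s: the screw tin is flat on the carton's floor and the white gear lies hub up within about 1 mm of the middle of its lid, with the cream gear and black tape left untouched; no verdict came back.

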